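Latch the muffin delivery chest

TASK

Close the blue delivery chest: slide its lid up to the rubber seal, swing the wire loop of the draw latch over and hook it under the lip of its keeper on the lid, then press the latch lever over and down until it lies flat past centre, so that it holds the lid home. Use light force, above all on the wire loop and on the lid, and feel for the keeper; leave the timer, the cutter and everything else around where they are.

Things in the scene. Friction and masses are not known exactly. Their poses are not given: they have to be found in the camera images.
- chest: Fixed blue chest, 360 x 240 mm, flat top (deck and lid) 120 mm above the table. Origin: centre of its underside, z up. x runs along it from the lever's deck (x -180 to -35 mm) to the lid side (x to +180); y across; the latch lies on y = 0, hinge line along y at x = -60. All parts below move in its x-z plane and share its axes.
- lid (a joint): Slide of the aluminium lid (195 x 214 x 20 mm) along chest x, in m; grows as it opens. 0.003: its edge just touches the free rubber seal; below that the stiff seal is squeezed, 20 N per mm; 0.001 to 0.003 when latched. 2 N friction: it stays where left.
- lid_rib (a point): Middle of the top of the rib standing across the lid, for pushing: 20 mm along x, 110 mm along y, 26 mm high above the lid's top; 77 mm further along +x than keeper_mark.
- keeper_mark (a point): Point on the lid's top, mid width: nominal place of the rear face (looking to +x) of the keeper's steel post, 28 mm wide (y), 4 mm thick. Screwed on in slots: the real post stands up to 5 mm off along x, either way. A lip at its top reaches 4 mm past the rear face to +x; lip underside 12 mm, top 15.5 mm above the lid.
- loop_bar (a point): Middle of the crossbar at the free end of the steel wire loop: bar 8 mm thick, along y, 62 mm clear between the side wires, which straddle the lever. Bar to pivot 72.5 mm; springs in the loop let the bar be drawn out by up to 16 mm, 3 N per mm. Hooked: bar behind the post (+x side) and under the lip, centre 4 mm behind the real rear face. Dragging it there takes about 4 N.
- loop (a joint): Angle of the loop on the lever, rad. Elevation of the loop (pivot to bar) above chest +x = loop - lever - 0.055: 1.57 straight up, 0 level towards the lid. It turns stiffly (0.025 N m) and stays where put; when the lever turns, the loop turns with it and its bar rises, unless the bar is caught under the lip.
- lever (a joint): Angle of the lever, rad. 0: closed, flat over the deck, handle towards chest -x; 1.57 upright; grows to 2.6 as the handle swings over towards the lid. Unhooked, it stays where left. The loop's pivot is 18 mm from the hinge line, at elevation pi - lever + 0.2 above +x. Hooked, it goes through dead centre at about 0.3, then holds itself shut; let go before that, it springs up.
- lever_hinge (a point): On the lever's hinge line, mid width, 16 mm above the deck.
- lever_tip (a point): Middle of the round free end of the lever's handle, 64 mm from the hinge line; handle 38 mm wide (y), 5 mm thick, 10 mm at the end. When flat it is 18 mm above the deck.
- timer: Loose white kitchen timer on the deck, 34 x 34 x 25 mm, to the +y side of the latch; origin in its underside. To be left alone.
- cutter: Loose steel ring cutter on the deck, 48 mm across, 22 mm high, to the -y side of the latch; origin in its underside. To be left alone.

How it is judged:
On the way, in this order (a step that is already met when the one before it is completed fails the run):
1. the lid is slid up to the rubber seal (value of joint lid below 0.005 m), for 0.2 s.
2. the loop's bar is behind the keeper's post and under its lip, while the lever still stands up (value of joint lever above 0.8 rad and x of loop_bar in the frame of keeper_mark between -0.0025 and 0.0115 m and z of loop_bar in the frame of keeper_mark below 0.0105 m), for 0.2 s.
At the end, for the whole second after the job is handed in: The lever lies flat (within 0.08 rad of its stop) and at rest, the loop's bar is hooked behind the keeper's post under its lip (-2.5 to 11.5 mm behind keeper_mark, less than 10.5 mm above the lid), and the lid is drawn home against the seal (joint lid below 4 mm) (value of joint lever below 0.08 rad and value of joint lid below 0.004 m and x of loop_bar in the frame of keeper_mark between -0.0025 and 0.0115 m and z of loop_bar in the frame of keeper_mark below 0.0105 m and velocity of joint lever below 0.05 rad/s); the robot touches nothing.
It fails at once if the wire loop is pushed with more than 20 N (contact force between any of the fingers, the arm and loop above 20 N).
It fails at once if the lever is pushed with more than 35 N (contact force between any of the fingers, the arm and lever above 35 N).
It fails at once if the lid or its keeper is pushed with more than 30 N (contact force between any of the fingers, the arm and lid above 30 N).
It fails at once if the timer, the cutter, a muffin, the shaker, the scraper or the brush is shifted by more than 25 mm (distance of any of timer, cutter, muffin0, muffin1, muffin2, shaker, scraper, brush from where it was at the start of the episode above 0.025 m).
It also fails if it takes over 69 s, if anything falls off the work surface, if the arm or the gripper's body presses on something with over 40 N, if the wrist force passes 120 N, or if a joint passes its speed limit or range.

ROBOT

A 7-joint arm with a two-finger parallel gripper is mounted at the origin on the work surface. World frame = base frame: x ahead of the robot, y to its left, z up, the work surface at z = 0. Lengths are in m, angles in rad, forces in N, time in s.
With the tool pointing down it reaches from about 0.4 to 0.85 m from the base axis. Payload 10.4 kg.
Tool frame: the origin (TCP) lies on the centre line of the jaws, within the pads' length; the fingertips stand 14 mm ahead of it and the grasp point (between the pads) lies 5 mm behind it (robot.finger_overhang is the distance from the TCP to the fingertips, in m); z points along the fingers, y is the line along which they close (so a half turn about z gives the same grasp; the last joint's range is limited). The gripper opens to 87 mm and grips with 3 to 60 N. Pads are 19 mm wide; open, the fingers measure 117 mm over their backs; the gripper's body (75 mm by 190 mm) begins 51 mm behind the grasp point.
Start: joints at [1.325, 0.332, -0.065, 1.46, 0.022, 1.35, -0.088], TCP at [0.138, -0.61, 0.199] pointing down, gripper open.
Joint ranges: [-2.6, 2.6], [-0.5, 2.12], [-1.47, 1.34], [0.16, 2.42], [-1.27, 4.41], [0.06, 2.06], [-2.6, 2.6]. Speed limits (rad/s): [2.22, 2.22, 2.79, 2.79, 3.14, 3.14, 3.14].

INTERFACE

Orientations are given as a rotation vector (axis times angle).
In Python, from rig import robot gives the robot as it stands. The module is installed in compiled form; this text tells all that it offers.
- The arm moves only by the shell command python3 -m pendant 'ROWS' [FORCE]. ROWS is JSON, a list of rows, each a list of 3 entries, a list of its own where there are three numbers: the shift along the tool's x, y, z in units of 25 mm (1.0 is 25 mm), then the turn about the tool's z in units of 8 degrees (1.0 is 8 degrees), then the finger opening in mm, from 0 to 87. In form: [[[dx, dy, dz], turn, gripper], ...]. A call has exactly 5 rows; each row shifts and turns the commanded pose from where the row before left it, along the tool's axes as they then stand; what a row does not reach is not made up. A row lasts 1/8 s, in which the tool goes at most 62.5 mm and 10.7 degrees, less where a joint would pass 70% of its speed; a pose out of reach is approached as far as the arm can. A call is refused whole if a number of a shift passes 1 or a number of a turn 1, either way. A call with a gripper value outside its range is refused whole. The fingers move at their own pace and stop on an object; FORCE is the grip in N (left out, the last holds). Time passes only in rows, so rows that do not move let the fingers close, or fill a call up. It gives the time, the measured TCP pose, the force, the opening and the grip force at its end, in the units of the state.
- robot.get_state(): the state, without advancing time (a new reading comes with each control period).
- robot.grab_frame(name): name is "scene" or "side" or "wrist"; returns the picture (384x512x3 uint8, red, green, blue); there is no depth.
- robot.camera_params(name): a dict with "camera_matrix" (3x3 intrinsics, pixels), "view" (4x4, takes a point from world to camera coordinates); the wrist camera has in their place "T_tool_cam" (4x4, takes a point from camera to tool coordinates, whose origin is the TCP and whose axes are the flange's). Camera axes: x right, y down, z forward; pixel columns grow to the right and rows downward; lengths in m; the calibration is good to about 2 mm. A picture is of the moment at which its call begins: read the wrist's pose just before it. camera_params takes no time and is no camera call.
- robot.finish_job(): hands the job in; it is judged then, once.
The state is a dict: "t": time; "joint_positions": joint angles; "joint_vel": joint speeds; "joint_torque": joint torques, N m; "eef_pos": TCP position; "tool_rot": TCP orientation; "ft_force": force on the tool from outside, world axes, zero at the start; "wrist_torque": the same for the moment, N m; "finger_gap": finger opening in m; "grip_force": force on a finger pad.
Only numpy, scipy, OpenCV 4.12 (cv2) and the standard library are available. Lean on these libraries where they do the work, as an engineer would, in place of code of your own. Each camera call takes 0.05 s, during which the arm holds its last target. There are 200 camera calls.

## Working session

There is one attempt and no reset: what is moved stays moved. The work goes in short steps, Python scripts to look and compute and a shell command to move; the robot and the scene stay as the last step left them, time stands still between calls to the robot, and variables do not carry over. Pictures are saved under pics/ and viewed, at most 10 in all, crops included, and the job is handed in when it is done.

```bash
mkdir -p pics
cat > h.py <<'E'
import numpy as np, cv2
from rig import robot
from scipy.spatial.transform import Rotation as R
def cam(n):
    p=robot.camera_params(n); return np.array(p['camera_matrix']),np.array(p['view'])
def ray(n,uv):
    K,V=cam(n); d=np.linalg.inv(K)@np.array([uv[0],uv[1],1.]); Rw=V[:3,:3].T
    return -Rw@V[:3,3], Rw@d
def onz(n,uv,z):
    o,d=ray(n,uv); return o+d*(z-o[2])/d[2]
def tri(a,ua,b,ub):
    A=[];B=[]
    for n,u in((a,ua),(b,ub)):
        o,d=ray(n,u); d=d/np.linalg.norm(d); M=np.eye(3)-np.outer(d,d); A.append(M);B.append(M@o)
    return np.linalg.lstsq(np.vstack(A),np.hstack(B),rcond=None)[0]
def proj(n,P):
    K,V=cam(n); c=V[:3,:3]@np.asarray(P)+V[:3,3]; q=K@c; return q[:2]/q[2]
def save(n,f):
    im=robot.grab_frame(n); cv2.imwrite('pics/'+f,im[:,:,::-1]); return im
E
python3 - <<'E'
from h import *
a=save('scene','a.png');b=save('side','b.png')
cv2.imwrite('pics/ab.png',cv2.resize(np.hstack([a,b])[:,:,::-1],None,fx=.78,fy=.78))
s=robot.get_state();print(s['t'],s['eef_pos'],s['tool_rot'],s['ft_force'])
for n in('scene','side'):
    print(n,ray(n,(256,192)))
E
```

```text
0.1 [ 0.13800131 -0.60916388  0.19781593] [-3.12080785e+00 -3.49060807e-01  2.96102355e-04] [-0.65270655 -0.13329107 -0.23230215]
scene (array([1.11006613, 0.00564878, 0.77288318]), array([-0.63310485, -0.05335656, -0.77224861]))
side (array([ 0.0661679 , -0.54453282,  0.53624257]), array([ 0.60770648,  0.61570496, -0.50160205]))
```

View pics/a.png

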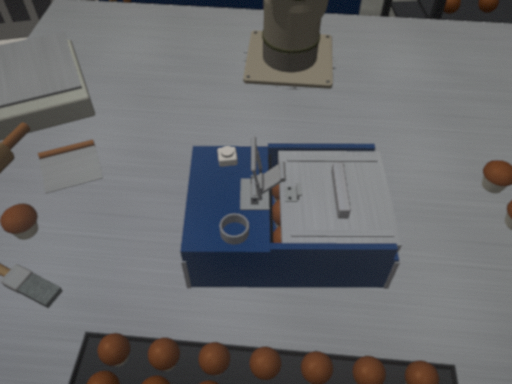

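View pics/b.png

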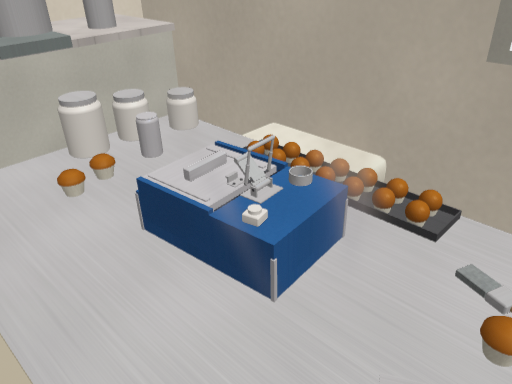

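Scene: chest about pixels (185–400, 145–285); lever and loop near (262,180), lid on the right, so chest +x ≈ world +y. I'll crop the details next.

Run:
```python
from h import *
a=cv2.imread('pics/a.png');b=cv2.imread('pics/b.png')
A=cv2.resize(a[130:260,175:405],(800,452),interpolation=cv2.INTER_CUBIC)
B=cv2.resize(b[125:235,135:355],(800,400),interpolation=cv2.INTER_CUBIC)
cv2.imwrite('pics/c1.png',A);cv2.imwrite('pics/c2.png',B)
# chest top corners guess
for u in [(192,147),(374,145),(397,246),(183,249)]: print(u,onz('scene',u,.12).round(4))
```

```text
(192, 147) [ 0.4748 -0.1722  0.12  ]
(374, 145) [0.4356 0.1777 0.12  ]
(397, 246) [0.6666 0.1998 0.12  ]
(183, 249) [ 0.7049 -0.1462  0.12  ]
```

View pics/c1.png

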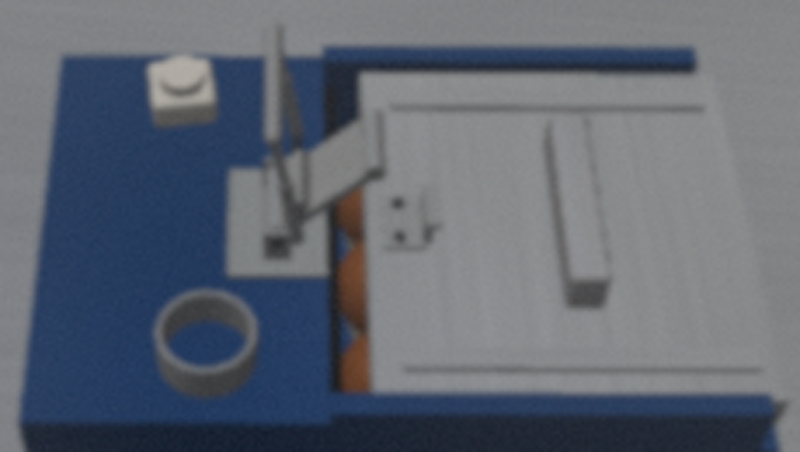

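View pics/c2.png

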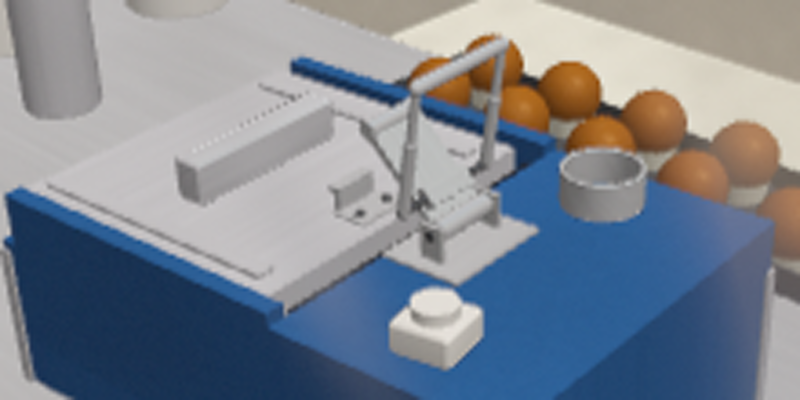

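The crops show the lever leaning over the lid (tip at scene ≈(283,172)), the loop about upright (bar mid ≈(253,154)), the lid open about 25 mm, and rib top centre ≈(341,187).

```bash
cat >> h.py <<'E'
from scipy.optimize import least_squares
def ca(p): return (p[0]/3.478+175,p[1]/3.478+130)
def cb(p): return (p[0]/3.636+135,p[1]/3.636+125)
E
python3 - <<'E'
from h import *
uv=[ca(p) for p in [(63,57),(695,49),(772,397),(22,422)]]
loc=np.array([[-.18,.12],[.18,.12],[.18,-.12],[-.18,-.12]])
W=np.array([onz('scene',u,.12)[:2] for u in uv]); print(W.round(4), np.linalg.norm(W-np.roll(W,-1,0),axis=1))
f=lambda q:(loc@np.array([[np.cos(q[2]),np.sin(q[2])],[-np.sin(q[2]),np.cos(q[2])]])+q[:2]-W).ravel()
r=least_squares(f,[.57,0,1.57]);print(r.x,r.fun.round(4))
x,y,th=r.x
# side view check
for p in [(773,222),(8,195)]: 
  w=onz('side',cb(p),.12);print('side corner',w)
T=np.eye(4);T[:3,:3]=R.from_euler('z',th).as_matrix();T[:3,3]=[x,y,0];np.save('T.npy',T)
for l in loc:
  print('proj side',proj('side',T[:3,:3]@[*l,.12]+T[:3,3]), (proj('side',T[:3,:3]@[*l,.12]+T[:3,3])-[135,125])*3.636)
def plane(n,u):
  o,d=ray(n,u);o=T[:3,:3].T@(o-T[:3,3]);d=T[:3,:3].T@d;return o-d*o[1]/d[1]
for nm,p in dict(tip=(376,145),bar=(272,85),rib=(577,200),keep=(432,212),hinge=(295,190)).items(): print(nm,plane('scene',ca(p)).round(4))
for nm,a,b in [('bar',(272,85),(458,66)),('tip',(376,145),(397,103)),('rib',(577,200),(258,125)),('ribnear',(605,280),(332,98)),('ribfar',(550,122),(178,160))]:
  print(nm,(T[:3,:3].T@(tri('scene',ca(a),'side',cb(b))-T[:3,3])).round(4))
E
```

```text
[[ 0.473  -0.1704]
 [ 0.4329  0.1794]
 [ 0.663   0.2001]
 [ 0.7095 -0.1481]] [0.35210648 0.23099186 0.35128537 0.23761883]
[0.56959337 0.01527817 1.68461831] [-0.0022 -0.0068 -0.003   0.0011  0.0054  0.0076 -0.0003 -0.0019]
side corner [ 0.70588565 -0.15081822  0.12      ]
side corner [0.44618146 0.18831355 0.12      ]
proj side [276.7070885 246.0823231] [515.24697377 440.2553268 ]
proj side [132.35106274 182.69514251] [ -9.63153589 209.77953815]
proj side [212.93264079 143.21733675] [283.36308191  66.23823641]
proj side [348.19729423 185.27465371] [775.18536182 219.15864089]
tip [-0.0095  0.      0.1742]
bar [-0.06   0.     0.217]
rib [0.095  0.     0.1303]
keep [0.0218 0.     0.1224]
hinge [-0.0485  0.      0.1413]
bar [-0.0591 -0.003   0.2212]
tip [-0.0106 -0.0104  0.1859]
rib [ 0.093  -0.0098  0.1438]
ribnear [ 0.0933 -0.0653  0.1436]
ribfar [0.0911 0.049  0.143 ]
```

```bash
cat >> h.py <<'E'
try:
    T=np.load('T.npy')
except Exception: T=np.eye(4)
def st():
    s=robot.get_state(); Rt=R.from_rotvec(s['tool_rot']).as_matrix(); C=T[:3,:3].T
    p=C@(np.array(s['eef_pos'])-T[:3,3]); a=C@Rt[:,0]
    tip=p-[0,0,robot.finger_overhang]
    print('t %.2f tip(chest mm)'%s['t'],(tip*1000).round(1),'yaw',np.degrees(np.arctan2(a[1],a[0])).round(2),'F(chest)',(C@np.array(s['ft_force'])).round(1),'gap',round(s['finger_gap']*1e3,1),'j1,7',np.round([s['joint_positions'][0],s['joint_positions'][6]],2))
    return tip
def go(x,y,z):
    t=st()*1000; print('units to go',((np.array([x,y,z])-t)*[1,-1,-1]/25).round(2))
E
python3 - <<'E'
from h import *
d=np.load('T.npy'); d[:3,3]-=d[:3,1]*.004; np.save('T.npy',d)
import h; h.T=d
pl=lambda u,z: (d[:3,:3].T@(onz('scene',u,z)-d[:3,3])).round(4)
print('timer',pl(ca((182,90)),.145),'cutter',pl(ca((205,340)),.131),'lid edge',pl(ca((366,300)),.12))
print('lid far edge',pl(ca((745,230)),.12),'keeper lip corner R near',pl(ca((437,226)),.1355),'hole near',pl(ca((400,238)),.12))
E
python3 -m pendant '[[[0,0,-0.4],-1,0],[[0,0,-0.4],-1,0],[[0,0,-0.4],-1,0],[[0,0,-0.4],-1,0],[[0,0,-0.4],-1,0]]' 10
python3 -m pendant '[[[0,0,-0.4],-1,0],[[0,0,-0.4],-1,0],[[0,0,-0.4],-1,0],[[0,0,-0.4],-1,0],[[0,0,-0.4],-1,0]]'
python3 -c "
from h import *
go(135,0,260)"
```

```text
timer [-0.1058  0.0707  0.145 ] cutter [-0.0933 -0.0795  0.131 ] lid edge [-0.0148 -0.0494  0.12  ]
lid far edge [ 0.1806 -0.0089  0.12  ] keeper lip corner R near [ 0.0217 -0.0158  0.1355] hole near [ 0.0045 -0.0108  0.12  ]
t: 0.72
eef_pos: [0.138, -0.6094, 0.2484]
tool_rot: [-2.81, -1.402, -0.0]
ft_force: [0.9, 0.9, -0.0]
finger_gap: 0.0451
grip_force: 0.0
t: 1.35
eef_pos: [0.1381, -0.6094, 0.2984]
tool_rot: [-2.161, -2.279, -0.001]
ft_force: [0.4, 0.2, 0.7]
finger_gap: 0.0015
grip_force: 0.0
t 1.35 tip(chest mm) [-571.6  503.7  284.4] yaw -3.49 F(chest) [ 0.2 -0.4  0.7] gap 1.5 j1,7 [1.45 1.28]
units to go [28.26 20.15  0.98]
```

```bash
python3 -m pendant '[[[1,0.7,0],-0.44,0],[[1,0.7,0],0,0],[[1,0.7,0],0,0],[[1,0.7,0],0,0],[[1,0.7,0],0,0]]' | head -2
python3 -m pendant '[[[1,0.7,0],0,0],[[1,0.7,0],0,0],[[1,0.7,0],0,0],[[1,0.7,0],0,0],[[1,0.7,0],0,0]]' | head -2
python3 -m pendant '[[[1,0.7,0],0,0],[[1,0.7,0],0,0],[[1,0.7,0],0,0],[[1,0.7,0],0,0],[[1,0.7,0],0,0]]' | head -2
python3 -c "
from h import *
go(135,0,260)"
```

```text
t: 1.98
eef_pos: [0.2133, -0.4756, 0.2982]
t: 2.6
eef_pos: [0.2866, -0.3418, 0.2983]
t: 3.22
eef_pos: [0.3598, -0.208, 0.2983]
t 3.23 tip(chest mm) [-198.   237.8  284.3] yaw -0.24 F(chest) [-0.1  0.5  0.6] gap 0.2 j1,7 [1.15 0.64]
units to go [13.32  9.51  0.97]
```

```bash
python3 -m pendant '[[[1,0.72,0],0,0],[[1,0.72,0],0,0],[[1,0.72,0],0,0],[[1,0.72,0],0,0],[[1,0.72,0],0,0]]' | head -2
python3 -m pendant '[[[1,0.72,0],0,0],[[1,0.72,0],0,0],[[1,0.72,0],0,0],[[1,0.72,0],0,0],[[1,0.72,0],0,0]]' | head -2
python3 -m pendant '[[[1,0.72,0],0,0],[[1,0.72,0],0,0],[[1,0.72,0],0,0],[[0.3,0.15,0.5],0,0],[[0,0,0.5],0,0]]' | head -2
python3 -c "
from h import *
go(125,0,130)
a=save('scene','d.png');cv2.imwrite('pics/d1.png',cv2.resize(a[100:270,175:425,::-1],(800,544)))"
```

```text
t: 3.85
eef_pos: [0.4356, -0.074, 0.2983]
t: 4.47
eef_pos: [0.5115, 0.0598, 0.2983]
t: 5.1
eef_pos: [0.559, 0.1476, 0.2722]
t 5.10 tip(chest mm) [132.6  -0.5 258.2] yaw -0.18 F(chest) [-0.1 -0.1 -0.4] gap 0.4 j1,7 [ 0.49 -0.46]
units to go [-0.31 -0.02  5.13]
```

View pics/d1.png

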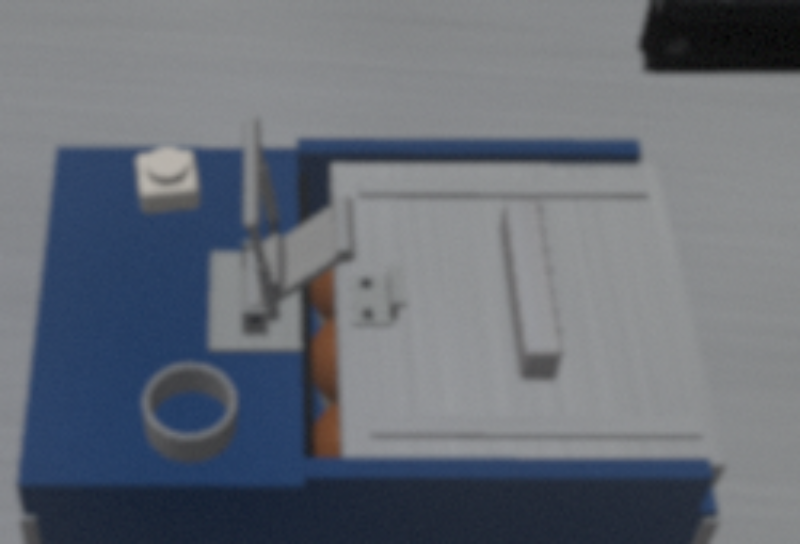

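```bash
python3 -c "
from h import *
s=robot.get_state();p=np.array(s['eef_pos']);print(proj('scene',p-[0,0,.014]),proj('scene',p+[0,0,.06]))
a=cv2.imread('pics/d.png');cv2.imwrite('pics/d2.png',a[0:230,150:])"
```

```text
[376.27834198 136.98752051] [386.66704613  99.62554311]
```

View pics/d2.png

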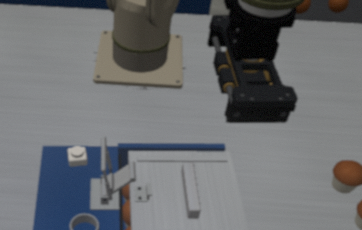

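```bash
python3 -c "
from h import *
s=robot.get_state();p=np.array(s['eef_pos'])
for q in [(0,0,-.014),(0,0,.06),(.095,-.03,.046),(.095,.04,.046),(.095,.04,.12)]: print(q,proj('scene',p+q).round(),proj('side',p+q).round())
b=save('side','e.png');w=save('wrist','w.png');print(robot.camera_params('wrist'))
cv2.imwrite('pics/ew.png',np.hstack([cv2.resize(b,(400,300)),cv2.resize(w,(400,300))])[:,:,::-1])"
```

```text
(0, 0, -0.014) [376. 137.] [186. 105.]
(0, 0, 0.06) [387. 100.] [182.  68.]
(0.095, -0.03, 0.046) [368. 152.] [229.  68.]
(0.095, 0.04, 0.046) [421. 156.] [207.  63.]
(0.095, 0.04, 0.12) [437. 114.] [204.  26.]
{'camera_matrix': array([[323.69891943,   0.        , 254.3773508 ],
       [  0.        , 323.69891943, 190.76693406],
       [  0.        ,   0.        ,   1.        ]]), 'T_tool_cam': array([[ 5.00670278e-04, -9.70069375e-01, -2.42827423e-01,
         6.65060324e-02],
       [ 9.99998968e-01,  8.12638071e-04, -1.18456779e-03,
         1.88578457e-03],
       [ 1.34644375e-03, -2.42826579e-01,  9.70068781e-01,
        -1.86478554e-01],
       [ 0.00000000e+00,  0.00000000e+00,  0.00000000e+00,
         1.00000000e+00]])}
```

View pics/ew.png

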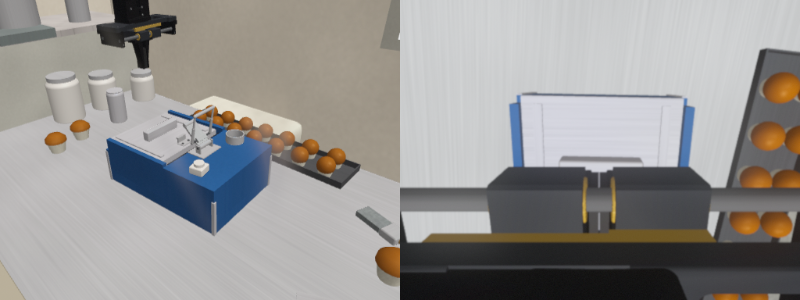

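```bash
python3 -c "
import cv2,numpy as np
for f,g,c,r in(('b','e',186,range(70,115,3)),('a','d',376,range(90,150,4))):
  A=cv2.imread(f'pics/{f}.png').astype(int);B=cv2.imread(f'pics/{g}.png').astype(int)
  d=abs(A-B).sum(2)>60
  for y in r: x=np.where(d[y,c-60:c+80])[0]; print(g,y,(x.min()+c-60,x.max()+c-60,len(x)) if len(x) else None)
"
```

```text
e 70 (np.int64(173), np.int64(190), 18)
e 73 (np.int64(174), np.int64(190), 17)
e 76 (np.int64(175), np.int64(190), 16)
e 79 (np.int64(175), np.int64(190), 16)
e 82 (np.int64(176), np.int64(190), 15)
e 85 (np.int64(176), np.int64(190), 15)
e 88 (np.int64(181), np.int64(185), 5)
e 91 None
e 94 None
e 97 None
e 100 None
e 103 None
e 106 None
e 109 None
e 112 None
d 90 (np.int64(370), np.int64(444), 75)
d 94 (np.int64(377), np.int64(446), 70)
d 98 (np.int64(378), np.int64(447), 70)
d 102 (np.int64(377), np.int64(446), 70)
d 106 (np.int64(376), np.int64(445), 70)
d 110 (np.int64(375), np.int64(444), 70)
d 114 (np.int64(374), np.int64(439), 66)
d 118 (np.int64(376), np.int64(438), 63)
d 122 (np.int64(376), np.int64(435), 60)
d 126 None
d 130 None
d 134 None
d 138 None
d 142 None
d 146 None
```

```bash
python3 -c "
import cv2,numpy as np
A=cv2.imread('pics/b.png').astype(int);B=cv2.imread('pics/e.png').astype(int)
d=abs(A-B).sum(2)
for y in range(82,112,3): print(y,d[y,174:198:2], B[y,184])
"
python3 -m pendant '[[[-0.2,0.2,1],0,0],[[0,0,1],0,0],[[0,0,1],0,0],[[0,0,1],0,0],[[0,0,0],0,0]]'
python3 -c "
from h import *
go(120,-5,132)
save('side','f.png');save('scene','g.png')
A=cv2.imread('pics/b.png').astype(int);B=cv2.imread('pics/f.png').astype(int);d=abs(A-B).sum(2)
s=robot.get_state();u=proj('side',np.array(s['eef_pos'])-[0,0,.014]).astype(int);print(u)
for y in range(u[1]-30,u[1]+12,3): print(y,d[y,u[0]-16:u[0]+16:3])
"
```

```text
82 [  0 322 339 353 372 363 333 358 273   1   2   3] [26 26 27]
85 [  3 229 332 336 364 360 325 332 377   2   0   2] [28 28 29]
88 [  1   2   0   0  69 194   1   2   3   2   1   3] [118 119 121]
91 [0 3 2 2 1 2 2 4 2 2 1 0] [185 186 187]
94 [1 2 1 2 0 1 1 4 2 2 4 3] [172 168 168]
97 [1 1 2 1 3 3 1 0 0 2 2 2] [145 147 149]
100 [1 1 1 2 0 1 5 4 1 2 1 0] [218 225 229]
103 [2 1 0 0 2 3 2 0 2 2 1 3] [202 209 214]
106 [0 1 0 0 0 1 2 6 4 3 3 4] [172 179 183]
109 [1 0 0 0 1 2 0 1 2 3 3 0] [172 178 183]
t: 5.88
eef_pos: [0.5643, 0.1414, 0.1726]
tool_rot: [-2.098, -2.338, 0.004]
ft_force: [0.3, 0.6, -0.5]
finger_gap: 0.0004
grip_force: 0.0
t 5.88 tip(chest mm) [125.9  -5.1 158.6] yaw -0.32 F(chest) [ 0.6 -0.4 -0.5] gap 0.4 j1,7 [ 0.48 -0.49]
units to go [-0.24 -0.    1.06]
[194 148]
118 [  7   9 266 299 329 335 360  12  20  19  18]
121 [ 10   8 208 279 307 321 336  14  19  19  19]
124 [  8   9  63 257 281 303 318  12  20  21  22]
127 [ 12  10  12 241 263 275 328   3  20  20  21]
130 [ 15  15  12 246 252 278 302 177  19  22  19]
133 [ 18  15  14 145 235 261 237  46  20  20  21]
136 [20 17 16 16 13 16 15 17 18 19 21]
139 [22 18 17 18 16 15 17 17 21 19 20]
142 [22 17 18 18 18 17 15 18 19 18 22]
145 [22 20 21 17 17 17 17 16 18 20 22]
148 [21 20 21 19 19 18 18 19 18 20 20]
151 [19 21 19 19 20 18 18 20 18 18 18]
154 [22 21 21 18 20 19 20 18 19 18 19]
157 [20 22 23 21 20 17 20 18 18 20 20]
```

```bash
python3 -m pendant '[[[0,0,0.5],0,0],[[0,0,0.5],0,0],[[0,0,0],0,0],[[0,0,0],0,0],[[0,0,0],0,0]]'
python3 -c "
from h import *
go(120,-5,132)
save('side','f2.png')
A=cv2.imread('pics/b.png').astype(int)
from scipy.optimize import brentq
c=T[:3,:3]
def tiprow(f,u):
  d=abs(A-cv2.imread(f)).sum(2)>130; q=np.where(d[:,u-12:u+12].any(1))[0]; q=q[q<170]; return q.max()
for f,P in (('pics/e.png',(132.6,-.5,258.2)),('pics/f.png',(125.9,-5.1,158.6)),('pics/f2.png',st()*1000)):
  P=np.array(P)/1000; W=lambda z:c@[P[0],P[1],z]+T[:3,3]
  u=int(proj('side',W(P[2]))[0]); r=tiprow(f,u); print(r,P[2],'z from image',brentq(lambda z:proj('side',W(z))[1]-r,.05,.4))
"
```

```text
t: 6.6
eef_pos: [0.5652, 0.1432, 0.1489]
tool_rot: [2.096, 2.34, 0.001]
ft_force: [0.6, 0.4, 0.8]
finger_gap: 0.0007
grip_force: 0.0
t 6.60 tip(chest mm) [127.6  -6.2 134.9] yaw -0.23 F(chest) [ 0.3 -0.7  0.8] gap 0.7 j1,7 [ 0.47 -0.5 ]
units to go [-0.31 -0.05  0.12]
t 6.65 tip(chest mm) [127.6  -6.2 134.9] yaw -0.23 F(chest) [ 0.8  0.1 -0.3] gap 0.3 j1,7 [ 0.47 -0.5 ]
88 0.2582 z from image 0.2915585516824482
135 0.1586 z from image 0.19219252551637084
145 0.13490209963872757 z from image 0.16872012762692065
```

```bash
for i in 1; do python3 -m pendant '[[[-0.15,0,0],0,0],[[-0.15,0,0],0,0],[[-0.15,0,0],0,0],[[-0.1,0,0],0,0],[[-0.1,0,0],0,0]]' | tail -4;python3 -c "
from h import *
st()";done; python3 -m pendant '[[[-0.1,0,0],0,0],[[-0.1,0,0],0,0],[[-0.1,0,0],0,0],[[-0.1,0,0],0,0],[[0,0,0],0,0]]' | tail -4;python3 -c "
from h import *
st()"
```

```text
tool_rot: [2.096, 2.34, -0.0]
ft_force: [-0.1, 0.2, -0.4]
finger_gap: 0.0003
grip_force: 0.0
t 7.28 tip(chest mm) [111.   -5.9 134.5] yaw -0.24 F(chest) [ 0.2  0.1 -0.4] gap 0.3 j1,7 [ 0.5  -0.47]
tool_rot: [2.097, 2.339, -0.0]
ft_force: [-0.4, 0.5, -0.5]
finger_gap: 0.0006
grip_force: 0.0
t 7.90 tip(chest mm) [100.9  -5.9 134.5] yaw -0.26 F(chest) [ 0.6  0.3 -0.5] gap 0.6 j1,7 [ 0.52 -0.46]
```

```bash
python3 -c "
from h import *
a=save('scene','h.png');b=save('side','i.png');w=save('wrist','w2.png')
A=cv2.resize(a[90:240,250:450],(400,300),interpolation=3);B=cv2.resize(b[60:210,110:310],(400,300),interpolation=3)
W=cv2.resize(w,(400,300))
cv2.imwrite('pics/hi.png',np.vstack([np.hstack([A,B]),np.hstack([W,W*0])])[:,:,::-1])
s=robot.get_state();p=np.array(s['eef_pos']);print((proj('scene',p-[0,0,.014])-[250,90])*2,(proj('side',p-[0,0,.014])-[110,60])*2)
"
```

```text
[191.33543007 200.4317615 ] [188.38817624 205.46123581]
```

View pics/hi.png

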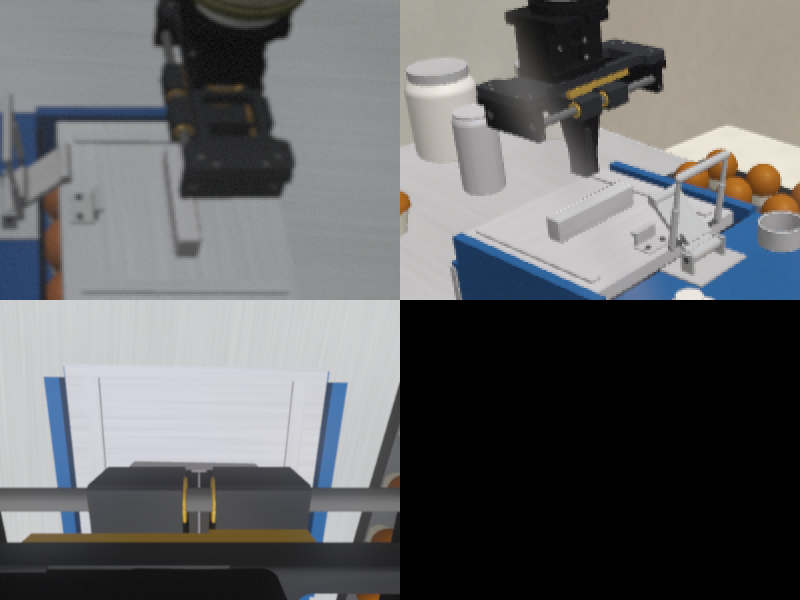

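Picture: in side view the fingertips end at about (187,172) of that crop, 33 px above the nominal projection. They are really ~34 mm shorter than nominal and passed above the rib. I'll back off, descend and feel.

```bash
sed -i 's/tip=p-\[0,0,robot.finger_overhang\]/tip=p-[0,0,robot.finger_overhang-0.0337]/' h.py
python3 -m pendant '[[[0.6,0,0],0,0],[[0.6,0,0],0,0],[[0,0,0.4],0,0],[[0,0,0.4],0,0],[[0,0,0.4],0,0]]' | grep ft
python3 -m pendant '[[[0,0,0.1],0,0],[[0,0,0.1],0,0],[[0,0,0.1],0,0],[[0,0,0],0,0],[[0,0,0],0,0]]' | grep ft
python3 -c "
from h import *
st()
save('side','f3.png')
A=cv2.imread('pics/b.png').astype(int)
d=abs(A-cv2.imread('pics/f3.png')).sum(2)>130
u=proj('side',T[:3,:3]@st()+T[:3,3]);print(u)
q=np.where(d[:,int(u[0])-12:int(u[0])+12].any(1))[0]; print(q.max())
"
```

```text
ft_force: [-0.2, 0.3, 0.9]
ft_force: [-0.0, 0.2, -0.3]
t 9.30 tip(chest mm) [131.3  -6.1 130.9] yaw -0.23 F(chest) [ 0.2  0.  -0.3] gap 0.5 j1,7 [ 0.45 -0.53]
t 9.35 tip(chest mm) [131.2  -6.2 130.9] yaw -0.24 F(chest) [-0.2 -0.9 -0.4] gap 0.5 j1,7 [ 0.45 -0.53]
[194.44163213 160.68696345]
161
```

```bash
P="python3 -c 'from h import *;st()'"
python3 -m pendant '[[[-0.15,0,0],0,0],[[-0.15,0,0],0,0],[[-0.15,0,0],0,0],[[-0.15,0,0],0,0],[[-0.15,0,0],0,0]]' | grep ft;eval $P
python3 -m pendant '[[[-0.1,0,0],0,0],[[-0.1,0,0],0,0],[[-0.1,0,0],0,0],[[-0.1,0,0],0,0],[[-0.1,0,0],0,0]]' | grep ft;eval $P
```

```text
ft_force: [-0.6, 2.4, -0.2]
t 9.97 tip(chest mm) [112.5  -5.9 130.8] yaw -0.23 F(chest) [ 2.4  0.3 -0.2] gap 0.6 j1,7 [ 0.49 -0.5 ]
ft_force: [-2.9, 2.2, 0.5]
t 10.60 tip(chest mm) [ 99.9  -5.7 130.7] yaw -0.23 F(chest) [2.5 2.6 0.5] gap 0.3 j1,7 [ 0.51 -0.48]
```

```bash
P="python3 -c 'from h import *;st()'"
python3 -m pendant '[[[-0.1,0,0],0,0],[[-0.1,0,0],0,0],[[0,0,0],0,0],[[0,0,0],0,0],[[0,0,0],0,0]]' | grep ft;eval $P
python3 -c "
from h import *
save('scene','j.png');save('side','k.png')"
python3 - <<'E'
import cv2,numpy as np
from h import *
a=cv2.imread('pics/j.png')
# lid edge row scan (deck->gap->lid) at image row ~ca y=300 and 350
for v in (216,222,228,234):
    print(v,[tuple(int(i) for i in a[v,u]) for u in range(268,284,2)])
E
```

```text
ft_force: [-1.8, 11.6, -2.9]
t 11.22 tip(chest mm) [ 98.6  -5.7 130.9] yaw -0.07 F(chest) [11.8  0.5 -2.9] gap 0.3 j1,7 [ 0.52 -0.47]
216 [(99, 66, 44), (58, 49, 45), (118, 115, 114), (156, 152, 149), (157, 154, 150), (158, 154, 151), (157, 153, 151), (159, 155, 153)]
222 [(104, 67, 44), (62, 50, 45), (116, 113, 111), (154, 151, 148), (156, 151, 149), (158, 152, 151), (156, 152, 151), (158, 155, 151)]
228 [(104, 68, 46), (59, 45, 40), (105, 102, 100), (153, 149, 146), (157, 154, 152), (159, 154, 152), (156, 152, 150), (157, 153, 150)]
234 [(105, 67, 42), (62, 47, 38), (96, 95, 94), (151, 148, 145), (157, 154, 151), (155, 152, 150), (157, 153, 151), (154, 151, 148)]
```

```bash
python3 -m pendant '[[[0.2,0,0],0,0],[[0.2,0,-0.5],0,0],[[0,0,-1],0,0],[[0,0,-1],0,0],[[0,0,-1],0,0]]' | grep ft
python3 -m pendant '[[[0,0,-1],0,46],[[-0.5,0,-1],0,46],[[-1,0,-0.8],0,46],[[-1,0,0],0,46],[[-1,0,0],0,46]]' | grep ft
python3 -m pendant '[[[-1,0,0],0,46],[[-0.5,0,0],0,46],[[0,0,0],0,46],[[0,0,0],0,46],[[0,0,0],0,46]]' | grep ft
python3 - <<'E'
from h import *
s=robot.get_state();tip=st();w=save('wrist','w3.png');a=save('scene','l.png');b=save('side','m.png')
A=cv2.resize(a[125:245,190:390],(500,300),interpolation=3);B=cv2.resize(b[130:220,180:320],(467,300),interpolation=3)
W=cv2.resize(w,(400,300))
cv2.imwrite('pics/lm.png',np.vstack([np.hstack([B,w[60:360,:333]]),np.hstack([A,np.zeros((300,300,3),np.uint8)])])[:,:,::-1])
E
```

```text
ft_force: [-0.7, -0.4, 0.2]
ft_force: [0.2, -0.1, -0.1]
ft_force: [-0.2, -0.1, -0.6]
t 13.20 tip(chest mm) [-18.9  -5.4 288.4] yaw -0.14 F(chest) [-0.1  0.2 -0.6] gap 46.2 j1,7 [ 0.73 -0.19]
```

View pics/lm.png

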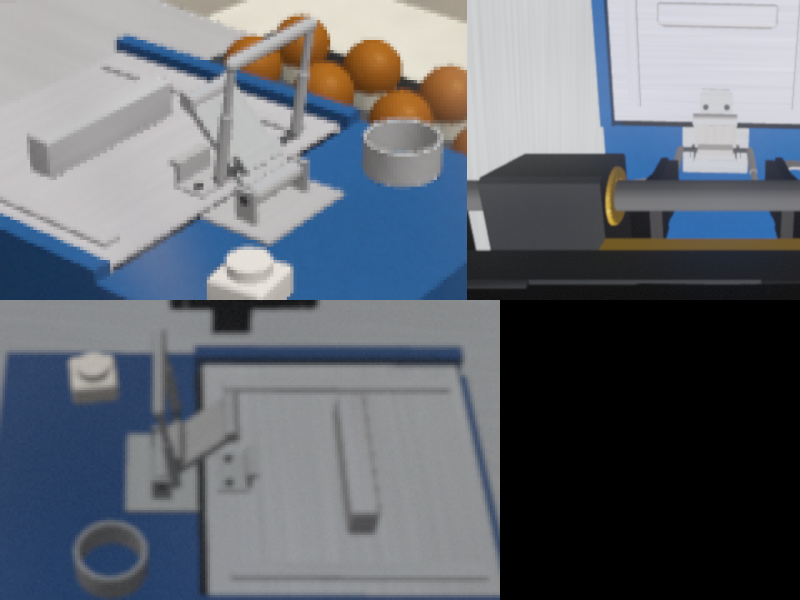

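Latch centre is near chest y ≈ −4 mm (wrist u≈250). The lid is now against the seal, the loop still upright and the lever unmoved. Computing positions.

Run:
```python
from h import *
sa=lambda p:(p[0]/2.5+190,p[1]/2.5+125)
sb=lambda p:(p[0]/3.336+180,p[1]/3.336+130)
C=lambda w:((T[:3,:3].T@(w-T[:3,3]))*1000).round(1)
print('bar',C(tri('scene',sa((158,73)),'side',sb((271,42)))))
print('rib',C(tri('scene',sa((357,158)),'side',sb((100,110)))))
print('tip',C(tri('scene',sa((237,115)),'side',sb((207,85)))))
print('rib z146',C(onz('scene',sa((357,158)),.146)),C(onz('side',sb((100,110)),.146)))
for p in [(257,176),(250,147),(257,190)]: print('lip',C(onz('scene',sa(p),.1355)))
for p in [(172,160),(208,140)]: print('lip side',C(onz('side',sb(p),.1355)))
```

```text
bar [-59.2   0.5 222.2]
rib [ 79.8  -3.7 139.9]
tip [ -7.8  -2.3 182.5]
rib z146 [ 76.7 -10.4 146. ] [ 73.6   4.5 146. ]
lip [  8.  -16.5 135.5]
lip [  5.    9.9 135.5]
lip [  7.1 -28.8 135.5]
lip side [  7.8  13.9 135.5]
lip side [  6.6 -18.1 135.5]
```

```bash
P="python3 -c 'from h import *;st()'"
python3 -m pendant '[[[-0.9,-0.1,0],0,46],[[-0.9,0,0],0,46],[[-0.7,0,0],0,46],[[0,0,0.6],0,46],[[0,0,0.7],0,46]]' | grep ft;eval $P
python3 -m pendant '[[[0,0,0.7],0,46],[[0,0,0.7],0,46],[[0,0,0.6],0,46],[[0,0,0],0,46],[[0,0,0],0,46]]' | grep ft;eval $P
python3 -m pendant '[[[0.2,0,0],0,46],[[0.2,0,0],0,46],[[0.2,0,0],0,46],[[0.2,0,0],0,46],[[0.2,0,0],0,46]]' | grep ft;eval $P
```

```text
ft_force: [-0.8, 0.9, 0.1]
t 13.97 tip(chest mm) [-81.6  -2.6 254.4] yaw -0.19 F(chest) [1.  0.7 0.1] gap 45.8 j1,7 [ 0.81 -0.09]
ft_force: [-0.6, 0.3, 0.0]
t 14.60 tip(chest mm) [-82.4  -3.  206.2] yaw -0.23 F(chest) [0.3 0.5 0. ] gap 46.3 j1,7 [ 0.8  -0.11]
ft_force: [0.8, -0.6, 0.5]
t 15.22 tip(chest mm) [-57.1  -2.7 205.8] yaw -0.23 F(chest) [-0.7 -0.7  0.5] gap 46.3 j1,7 [ 0.78 -0.15]
```

```bash
P="python3 -c 'from h import *;st()'"
python3 -m pendant '[[[0.33,0,0],0,46],[[0.33,0,0],0,46],[[0.33,0,0],0,46],[[0.33,0,0],0,46],[[0.33,0,0],0,46]]' | grep ft;eval $P
python3 - <<'E'
from h import *
a=save('scene','n.png');l=cv2.imread('pics/l.png').astype(int)
d=abs(l-a[:,:,::-1]).sum(2)>90
# is old bar location (scene px 253,139-166) changed?
print('bar moved px frac',d[140:165,252:255].mean(), 'lever tip changed',d[162:180,283:288].mean())
E
```

```text
ft_force: [-0.7, -0.7, 0.2]
t 15.85 tip(chest mm) [-15.7  -2.9 205.7] yaw -0.23 F(chest) [-0.7  0.7  0.2] gap 46.3 j1,7 [ 0.72 -0.22]
bar moved px frac 0.72 lever tip changed 0.8
```

```bash
P="python3 -c 'from h import *;st()'"
python3 -m pendant '[[[0.26,0,0.35],0,46],[[0.26,0,0.4],0,46],[[0.17,0,0.35],0,46],[[0.17,0,0.35],0,46],[[0.1,0,0.4],0,46]]' | grep ft;eval $P
python3 -m pendant '[[[0.05,0,0.35],0,46],[[0,0,0.3],0,46],[[0,0,0.15],0,46],[[0,0,0],0,46],[[0,0,0],0,46]]' | grep ft;eval $P
python3 - <<'E'
from h import *
save('scene','o.png');save('side','p.png')
E
```

```text
ft_force: [-0.1, 0.1, 0.2]
t 16.52 tip(chest mm) [  8.1  -3.  158.8] yaw -0.23 F(chest) [0.1 0.1 0.2] gap 46.1 j1,7 [ 0.68 -0.29]
ft_force: [-0.7, 0.2, -0.3]
t 17.15 tip(chest mm) [  8.9  -3.2 139.7] yaw -0.24 F(chest) [ 0.3  0.7 -0.3] gap 45.6 j1,7 [ 0.67 -0.3 ]
```

```bash
P="python3 -c 'from h import *;st()'"
python3 -m pendant '[[[0,0,0.1],0,46],[[0,0,0.1],0,46],[[0,0,0],0,46],[[0,0,0],0,46],[[0,0,0],0,46]]' | grep ft;eval $P
python3 -m pendant '[[[0,0,0.08],0,46],[[0,0,0],0,46],[[0,0,0],0,46],[[0,0,0],0,46],[[0,0,0],0,46]]' | grep ft;eval $P
python3 - <<'E'
from h import *
save('scene','o.png');b=save('side','p.png')
m=cv2.imread('pics/b.png').astype(int);d=abs(m-b[:,:,::-1]).sum(2)>80
print('old bar px changed in side:',d[138:147,255:270].astype(int))
E
```

```text
ft_force: [0.6, -0.8, 0.7]
t 17.88 tip(chest mm) [  9.   -3.1 134.6] yaw -0.23 F(chest) [-0.9 -0.5  0.7] gap 46.3 j1,7 [ 0.66 -0.31]
ft_force: [-0.1, -0.2, 0.3]
t 18.50 tip(chest mm) [  9.   -3.  132.5] yaw -0.24 F(chest) [-0.2  0.1  0.3] gap 46.2 j1,7 [ 0.66 -0.31]
old bar px changed in side: [[1 1 1 1 1 1 1 0 0 0 1 1 1 1 1]
 [0 0 1 1 1 0 0 0 1 1 1 1 1 1 1]
 [0 0 0 0 0 0 1 1 1 1 1 1 1 1 1]
 [0 0 0 0 1 1 1 1 1 1 1 1 1 1 0]
 [0 0 1 1 1 1 1 1 1 1 1 1 0 0 0]
 [1 1 1 1 1 1 1 1 1 1 1 0 0 0 0]
 [1 1 1 1 1 1 1 1 1 0 0 0 0 0 0]
 [1 1 1 1 1 1 1 0 0 0 0 0 0 0 0]
 [1 1 1 1 1 0 0 0 0 0 0 0 0 0 0]]
```

```bash
P="python3 -c 'from h import *;st()'"
python3 -m pendant '[[[0,0,0.08],0,46],[[0,0,0.08],0,46],[[0,0,0],0,46],[[0,0,0],0,46],[[0,0,0],0,46]]' | grep ft;eval $P
python3 -m pendant '[[[0,0,0.08],0,46],[[0,0,0],0,46],[[0,0,0],0,46],[[0,0,0],0,46],[[0,0,0],0,46]]' | grep ft;eval $P
```

```text
ft_force: [-1.8, -0.4, 6.8]
t 19.23 tip(chest mm) [  8.8  -3.8 129.5] yaw -0.25 F(chest) [-0.1  1.8  6.8] gap 46.1 j1,7 [ 0.66 -0.31]
ft_force: [-2.1, -0.9, 13.7]
t 19.85 tip(chest mm) [  9.2  -4.6 128.3] yaw -0.23 F(chest) [-0.6  2.2 13.7] gap 46.1 j1,7 [ 0.66 -0.31]
```

```bash
P="python3 -c 'from h import *;st()'"
python3 -m pendant '[[[0,0,-0.6],0,46],[[0,0,-1],0,46],[[0,0,-1],0,46],[[0.8,0,-0.6],0,30],[[0.9,0,0],0,0]]' | grep ft;eval $P
python3 -m pendant '[[[0.9,0,0],0,0],[[0.8,0,0],0,0],[[0,0,0],0,0],[[0,0,0],0,0],[[0,0,0],0,0]]' | grep ft;eval $P
python3 - <<'E'
from h import *
a=save('scene','q.png');b=save('side','r.png')
A=cv2.resize(a[140:220,235:345],(550,400),interpolation=3)
B=cv2.resize(b[125:205,190:300],(550,400),interpolation=3)
o=np.vstack([A,B])[:,:,::-1]; cv2.imwrite('pics/qr.png',cv2.resize(o,(412,600),interpolation=3))
E
```

```text
ft_force: [0.3, -0.2, -0.9]
t 20.48 tip(chest mm) [ 53.3  -3.5 207.8] yaw -0.24 F(chest) [-0.2 -0.2 -0.9] gap 33.3 j1,7 [ 0.62 -0.34]
ft_force: [-0.6, 0.9, 0.7]
t 21.10 tip(chest mm) [ 92.9  -3.5 206.3] yaw -0.33 F(chest) [1.  0.5 0.7] gap 0.5 j1,7 [ 0.55 -0.42]
```

View pics/qr.png

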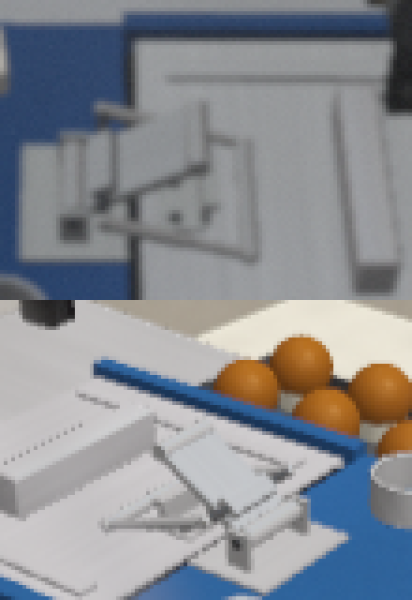

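Loop is down on the lid, straddling the keeper: bar at crop x≈250 (rows 140–257), behind the keeper's lip at ≈(213,207). Lever still leans over.

Run:
```python
from h import *
C=lambda w:((T[:3,:3].T@(w-T[:3,3]))*1000).round(1)
f=lambda p:(p[0]/3.745+235,p[1]/3.745+140)
for n,p,z in [('bar mid',(250,198),.126),('bar far',(246,145),.126),('bar near',(254,252),.126),('lip',(213,207),.1355),('ribtop',(366,180),.146)]: print(n,C(onz('scene',f(p),z)))
pl=lambda u:(lambda o,d:(o-d*(o[1]+.003)/d[1]))(*(lambda o,d:(T[:3,:3].T@(o-T[:3,3]),T[:3,:3].T@d))(*ray('scene',u)))
print('tip',pl(f((205,135))))
go(60,-3,150)
```

```text
bar mid [ 25.4  -3.4 126. ]
bar far [ 26.2  29.6 126. ]
bar near [ 24.5 -35.4 126. ]
lip [  6.4 -16.2 135.5]
ribtop [ 76.7 -10.1 146. ]
tip [ 0.00150136 -0.003       0.17082241]
t 21.20 tip(chest mm) [ 93.1  -3.4 206.4] yaw -0.31 F(chest) [-0.7  0.2 -0.5] gap 0.5 j1,7 [ 0.55 -0.42]
units to go [-1.32 -0.02  2.26]
```

```bash
P="python3 -c 'from h import *;st()'"
python3 -m pendant '[[[-0.9,0,0],0,0],[[-0.87,0,0.7],0,0],[[0,0,0.9],0,0],[[0,0,0.9],0,0],[[0,0,0.5],0,0]]' | grep ft;eval $P
python3 -m pendant '[[[0,0,0.15],0,0],[[0,0,0.1],0,0],[[0,0,0],0,0],[[0,0,0],0,0],[[0,0,0],0,0]]' | grep ft;eval $P
```

```text
ft_force: [-0.2, 0.4, 0.2]
t 21.82 tip(chest mm) [ 48.6  -2.2 129.3] yaw -0.3 F(chest) [0.5 0.1 0.2] gap 0.4 j1,7 [ 0.6  -0.38]
ft_force: [0.7, -0.7, -0.2]
t 22.45 tip(chest mm) [ 49.8  -3.4 125.6] yaw -0.23 F(chest) [-0.7 -0.7 -0.2] gap 0.2 j1,7 [ 0.6  -0.39]
```

Go down slightly more, then push the bar toward the post.

```bash
P="python3 -c 'from h import *;st()'"
python3 -m pendant '[[[-0.1,0,0.08],0,0],[[-0.1,0,0],0,0],[[-0.1,0,0],0,0],[[0,0,0],0,0],[[0,0,0],0,0]]' | grep ft;eval $P
python3 -m pendant '[[[-0.1,0,0],0,0],[[-0.1,0,0],0,0],[[-0.1,0,0],0,0],[[-0.1,0,0],0,0],[[0,0,0],0,0]]' | grep ft;eval $P
```

```text
ft_force: [-0.0, 0.4, 0.9]
t 23.07 tip(chest mm) [ 42.3  -3.2 123.3] yaw -0.24 F(chest) [ 0.4 -0.   0.9] gap 0.3 j1,7 [ 0.61 -0.38]
ft_force: [-0.8, 3.8, 4.8]
t 23.70 tip(chest mm) [ 33.   -3.4 123.8] yaw -0.2 F(chest) [3.9 0.4 4.8] gap 0.2 j1,7 [ 0.62 -0.36]
```

```bash
P="python3 -c 'from h import *;st()'"
python3 -m pendant '[[[-0.1,0,0],0,0],[[-0.1,0,0],0,0],[[0,0,0],0,0],[[0,0,0],0,0],[[0,0,0],0,0]]' | grep ft;eval $P
python3 -m pendant '[[[-0.1,0,0],0,0],[[-0.08,0,0],0,0],[[0,0,0],0,0],[[0,0,0],0,0],[[0,0,0],0,0]]' | grep ft;eval $P
```

```text
ft_force: [-0.8, 3.1, 5.4]
t 24.32 tip(chest mm) [ 27.6  -3.6 123.9] yaw -0.21 F(chest) [3.2 0.4 5.4] gap 0.5 j1,7 [ 0.63 -0.35]
ft_force: [-1.0, 3.5, 5.8]
t 24.95 tip(chest mm) [ 23.2  -3.6 123.9] yaw -0.22 F(chest) [3.6 0.6 5.8] gap 0.2 j1,7 [ 0.64 -0.34]
```

```bash
P="python3 -c 'from h import *;st()'"
python3 -m pendant '[[[-0.06,0,0],0,0],[[0,0,0],0,0],[[0,0,0],0,0],[[0,0,0],0,0],[[0,0,0],0,0]]' | grep ft;eval $P
python3 - <<'E'
from h import *
b=save('side','s.png');save('scene','t.png')
m=cv2.imread('pics/r.png').astype(int);d=(abs(m-b[:,:,::-1]).sum(2)>80)
f=lambda x,y:(int(x/3.745+190),int((y-300)/3.745+125))
# old lever handle region in side picture: around crop (205,465); old bar about (150,522)
for n,(x,y) in dict(handle=(205,470),tip=(160,450),barleft=(120,524)).items():
    u,v=f(x,y);print(n,(u,v),d[v-3:v+4,u-3:u+4].mean().round(2))
# where new bright stuff above hinge: print diff map coarse
sub=d[125:200,200:270][::3,::2]
print('\n'.join(''.join('#' if c else '.' for c in r) for r in sub))
E
```

```text
ft_force: [-0.4, 4.3, 5.0]
t 25.57 tip(chest mm) [ 21.8  -3.6 123.9] yaw -0.21 F(chest) [ 4.4 -0.1  5. ] gap 0.5 j1,7 [ 0.64 -0.34]
handle (244, 170) 0.0
tip (232, 165) 0.47
barleft (222, 184) 0.0
#....##############################
#....##############################
...################################
##############################...##
############################.......
############################.......
########.#################.........
###########..#########.............
#################.##...............
####################...............
##########.#########...............
########...#########...............
.#######....######.................
.....###....####...................
............#####..................
............######.................
............#######................
.............####..................
...................................
...................................
...................................
...................................
...................................
...................................
...................................
```

Run:
```python
import cv2,numpy as np
for f,g,(u0,u1,v0,v1) in(('r','s',(205,265,140,195)),('q','t',(250,315,155,215))):
  m=cv2.imread(f'pics/{f}.png').astype(int);b=cv2.imread(f'pics/{g}.png').astype(int)
  D=abs(m-b).sum(2)
  for v in range(v0,v1,2): print(v,''.join('G' if b[v,u].sum()<130 else ('#' if D[v,u]>60 else '.') for u in range(u0,u1)))
```

```text
140 ###############GGG########################G##G#####.........
142 #############GGGGGGGGGG##############G####GG#G###...........
144 #############GGGGGGGG######GG###########GG##................
146 ###########GGGGGGGG#################GG#.#...................
148 ########GGGGGGG#####..############G###......................
150 #########G##################GG#GGGG.........................
152 ###################GGGGGGGGGGGGGGGG.........................
154 #################GGGGGGGGGGG#GGGGG#.........................
156 ############....##GGGGGGGGGGGGGGGG#.........................
158 ###########......#GGGGGGGGGGGGGGGG#.........................
160 ###########......#GGGGGGGGGGGG###...........................
162 ###########.......#GGGGGGG###...............................
164 ...########.......#GGGGGG#..................................
166 ...................#GGGGG#..................................
168 ...................#GGGGGGG###..............................
170 ...................##GGGGGGGGG#.............................
172 ...................##GGGGGGGGGGG#.......................
[... 2119 characters left out ...]

195 .................................###GGGGGGGGGGGGGGGGGGGGGGGGGGGGG
197 .................................##GGGGGGGGGGGGGGGGGGGGGGGGGGGGGG
199 .................................##GGGGGGGGGGGGGGGGGGGGGGGGGGGGGG
201 .................................##GGGGGGGGGGGGGGGGGGGGGGGGGGGGGG
203 .................................##GGGG#GGGGGGGGGGGGGGGGGGGGGGGGG
205 .................................##GGGGGGGGGGGGGGGGGGGGGGGGGGGGGG
207 ..................................###############################
209 .................................................................
211 .................................................................
213 .................................................................
```

The lever and loop have not moved: the finger rode on top of the bar, so the tip is still higher than reckoned. Back off and feel for the lid itself.

```bash
P="python3 -c 'from h import *;st()'"
python3 -m pendant '[[[0,0,-0.5],0,0],[[0.6,0,0],0,0],[[0.55,0,0],0,0],[[0,0,0.4],0,0],[[0,0,0.1],0,0]]' | grep ft;eval $P
python3 -m pendant '[[[0,0,0.08],0,0],[[0,0,0],0,0],[[0,0,0],0,0],[[0,0,0],0,0],[[0,0,0],0,0]]' | grep ft;eval $P
python3 -m pendant '[[[0,0,0.06],0,0],[[0,0,0],0,0],[[0,0,0],0,0],[[0,0,0],0,0],[[0,0,0],0,0]]' | grep ft;eval $P
```

```text
ft_force: [0.4, 0.3, 1.0]
t 26.30 tip(chest mm) [ 49.8  -2.5 121.9] yaw -0.22 F(chest) [ 0.2 -0.4  1. ] gap 0.2 j1,7 [ 0.59 -0.39]
ft_force: [0.2, 0.2, -0.1]
t 26.93 tip(chest mm) [ 49.9  -3.2 121.3] yaw -0.24 F(chest) [ 0.1 -0.2 -0.1] gap 0.3 j1,7 [ 0.59 -0.39]
ft_force: [0.2, -0.6, -0.3]
t 27.55 tip(chest mm) [ 50.   -3.2 119.8] yaw -0.23 F(chest) [-0.6 -0.2 -0.3] gap 0.7 j1,7 [ 0.59 -0.39]
```

```bash
P="python3 -c 'from h import *;st()'"
for k in 1; do
python3 -m pendant '[[[0,0,0.06],0,0],[[0,0,0],0,0],[[0,0,0],0,0],[[0,0,0],0,0],[[0,0,0],0,0]]' | grep ft;eval $P
python3 -m pendant '[[[0,0,0.06],0,0],[[0,0,0],0,0],[[0,0,0],0,0],[[0,0,0],0,0],[[0,0,0],0,0]]' | grep ft;eval $P;done
```

```text
ft_force: [-0.3, -0.0, -0.1]
t 28.18 tip(chest mm) [ 50.   -3.2 118.2] yaw -0.24 F(chest) [ 0.   0.3 -0.1] gap 0.7 j1,7 [ 0.59 -0.39]
ft_force: [0.8, 0.4, 0.6]
t 28.80 tip(chest mm) [ 50.   -3.2 116.8] yaw -0.24 F(chest) [ 0.3 -0.8  0.6] gap 0.8 j1,7 [ 0.59 -0.39]
```

```bash
P="python3 -c 'from h import *;st()'"
python3 -m pendant '[[[-0.15,0,0],0,0],[[-0.15,0,0],0,0],[[-0.1,0,0],0,0],[[0,0,0],0,0],[[0,0,0],0,0]]' | grep ft;eval $P
python3 -m pendant '[[[-0.08,0,0],0,0],[[-0.08,0,0],0,0],[[0,0,0],0,0],[[0,0,0],0,0],[[0,0,0],0,0]]' | grep ft;eval $P
```

```text
ft_force: [-0.1, 0.1, 0.2]
t 29.43 tip(chest mm) [ 40.1  -3.1 116.8] yaw -0.24 F(chest) [0.1 0.1 0.2] gap 0.3 j1,7 [ 0.61 -0.38]
ft_force: [-0.3, 4.3, -0.8]
t 30.05 tip(chest mm) [ 37.7  -3.  116.8] yaw -0.15 F(chest) [ 4.3 -0.2 -0.8] gap 0.5 j1,7 [ 0.61 -0.37]
```

```bash
P="python3 -c 'from h import *;st()'"
python3 -m pendant '[[[-0.08,0,0],0,0],[[-0.08,0,0],0,0],[[0,0,0],0,0],[[0,0,0],0,0],[[0,0,0],0,0]]' | grep ft;eval $P
python3 -m pendant '[[[-0.08,0,0],0,0],[[-0.08,0,0],0,0],[[0,0,0],0,0],[[0,0,0],0,0],[[0,0,0],0,0]]' | grep ft;eval $P
```

```text
ft_force: [0.3, 4.6, -1.4]
t 30.68 tip(chest mm) [ 33.2  -3.  116.7] yaw -0.17 F(chest) [ 4.5 -0.8 -1.4] gap 0.4 j1,7 [ 0.62 -0.36]
ft_force: [-0.4, 4.0, -1.9]
t 31.30 tip(chest mm) [ 28.2  -3.  116.7] yaw -0.23 F(chest) [ 4.  -0.  -1.9] gap 1.0 j1,7 [ 0.63 -0.35]
```

```bash
P="python3 -c 'from h import *;st()'"
python3 -m pendant '[[[-0.08,0,0],0,0],[[-0.08,0,0],0,0],[[0,0,0],0,0],[[0,0,0],0,0],[[0,0,0],0,0]]' | grep ft;eval $P
python3 -m pendant '[[[-0.06,0,0],0,0],[[0,0,0],0,0],[[0,0,0],0,0],[[0,0,0],0,0],[[0,0,0],0,0]]' | grep ft;eval $P
python3 -m pendant '[[[-0.06,0,0],0,0],[[0,0,0],0,0],[[0,0,0],0,0],[[0,0,0],0,0],[[0,0,0],0,0]]' | grep ft;eval $P
```

```text
ft_force: [-0.9, 5.8, -1.6]
t 31.93 tip(chest mm) [ 24.3  -2.9 116.7] yaw -0.23 F(chest) [ 5.8  0.3 -1.6] gap 0.6 j1,7 [ 0.63 -0.35]
ft_force: [-1.1, 8.1, -3.0]
t 32.55 tip(chest mm) [ 24.   -2.9 116.7] yaw -0.16 F(chest) [ 8.2  0.2 -3. ] gap 0.5 j1,7 [ 0.63 -0.34]
ft_force: [-1.4, 10.8, -1.9]
t 33.17 tip(chest mm) [ 23.7  -2.8 116.7] yaw -0.11 F(chest) [10.9  0.1 -1.9] gap 0.3 j1,7 [ 0.64 -0.34]
```

```bash
sed -i 's/0.0337/0.0387/' h.py; P="python3 -c 'from h import *;st()'"
python3 -m pendant '[[[0.15,0,0],0,0],[[0.2,0,0],0,0],[[0,0,-0.8],0,0],[[0,0,-0.8],0,0],[[0,0,-0.6],0,0]]' | grep ft;eval $P
python3 - <<'E'
from h import *
b=save('side','v.png');a=save('scene','u.png')
for f,n,(u0,u1,v0,v1) in(('r',b,(205,275,130,195)),('q',a,(245,315,140,215))):
  m=cv2.imread(f'pics/{f}.png').astype(int);n=n[:,:,::-1].astype(int);D=abs(m-n).sum(2)
  for v in range(v0,v1,2): print(v,''.join('G' if n[v,u].sum()<130 else ('#' if D[v,u]>50 else '.') for u in range(u0,u1)))
def pr(x,z): return proj('scene',T[:3,:3]@np.array([x,-3,z])/1000+T[:3,3]).round(),proj('side',T[:3,:3]@np.array([x,-3,z])/1000+T[:3,3]).round()
for l in (2.6,2.3,2.0,1.7): e=np.pi-l; print(l,pr(-60+64*np.cos(e),136+64*np.sin(e)))
E
```

```text
ft_force: [0.0, 0.1, -0.3]
t 33.80 tip(chest mm) [ 29.5  -3.8 179.1] yaw -0.27 F(chest) [ 0.1 -0.  -0.3] gap 0.4 j1,7 [ 0.65 -0.32]
130 .GGGG#.....#GGGGGGGGGGGGG#GGGG#.......................................
132 GGGGG#......#GGGGGGGGGGGGGGGGG#.......................................
134 GGG###......#GGGGGGGGGGGGGGGGG........................................
136 ##G###.......#GGGGGGGGGGGGGGGG........................................
138 .............#GGGGGGGGGGGGGGG#........................................
140 ..............#GGGGGGGGGGGGGG#........................................
142 ..............#GGGGGGGGGGGGGG#........................................
144 ...............GGGGGGGGGGGGGG#........................................
146 ...............GGGGGGGGGGGGGG#........................#...............
148 ...............#GGGGGGGGGGGGGG....................#######.............
150 ...............#GGGGGGGGGGGGGG.................##########.............
152 ...............##GGGGGGGGGG###............###############.............
154 ...................#######..............#################.......
[... 3844 characters left out ...]
........................................###......##...........
204 .............................##........#####.....##......##...........
206 ......................................####.....##...####..#...........
208 ..........................................########..########..........
210 ...............................................###......##............
212 ......................................................................
214 ......................................................................
2.6 (array([286., 177.]), array([241., 161.]))
2.3 (array([279., 171.]), array([246., 156.]))
2.0 (array([269., 167.]), array([252., 153.]))
1.7 (array([258., 165.]), array([260., 153.]))
```

```bash
P="python3 -c 'from h import *;st()'"
python3 -m pendant '[[[-0.7,0,0],0,0],[[-0.7,0,0],0,0],[[-0.7,0,0],0,0],[[-0.2,0,0],0,0],[[0,0,0],0,0]]' | grep ft;eval $P
python3 -m pendant '[[[-0.15,0,0],0,0],[[-0.15,0,0],0,0],[[-0.15,0,0],0,0],[[-0.15,0,0],0,0],[[0,0,0],0,0]]' | grep ft;eval $P
```

```text
ft_force: [-0.2, 1.4, -0.6]
t 34.52 tip(chest mm) [-28.   -2.7 176.6] yaw -0.26 F(chest) [ 1.4  0.1 -0.6] gap 0.5 j1,7 [ 0.73 -0.22]
ft_force: [-0.5, 3.2, 1.2]
t 35.15 tip(chest mm) [-43.2  -2.9 176.8] yaw -0.27 F(chest) [3.3 0.1 1.2] gap 0.5 j1,7 [ 0.75 -0.2 ]
```

```bash
P="python3 -c 'from h import *;st()'"
python3 -m pendant '[[[-0.2,0,0],0,0],[[-0.25,0,0],0,0],[[-0.25,0,0],0,0],[[-0.2,0,-0.05],0,0],[[0,0,0],0,0]]' | grep ft;eval $P
python3 -m pendant '[[[-0.2,0,0.05],0,0],[[-0.2,0,0.1],0,0],[[-0.2,0,0.12],0,0],[[0,0,0],0,0],[[0,0,0],0,0]]' | grep ft;eval $P
```

```text
ft_force: [-0.8, 5.6, 0.1]
t 35.77 tip(chest mm) [-64.4  -2.2 177.4] yaw -0.2 F(chest) [5.7 0.2 0.1] gap 0.9 j1,7 [ 0.78 -0.16]
ft_force: [0.0, 2.3, 0.2]
t 36.40 tip(chest mm) [-80.8  -2.4 171.1] yaw -0.27 F(chest) [ 2.3 -0.3  0.2] gap 0.4 j1,7 [ 0.79 -0.14]
```

Run:
```python
from h import *
b=save('side','x.png');a=save('scene','y.png')
for f,n,(u0,u1,v0,v1) in(('v',b,(200,290,110,195)),('u',a,(235,320,130,215))):
  m=cv2.imread(f'pics/{f}.png').astype(int);n=n[:,:,::-1].astype(int);D=abs(m-n).sum(2)
  for v in range(v0,v1,2): print(v,''.join('G' if n[v,u].sum()<130 else ('#' if D[v,u]>50 else '.') for u in range(u0,u1)))
```

```text
110 ############################################GGGGGGGGGGGGGGGGGGGGGGGGGGGGGGGGGGGGGGGGGGGGGG
112 ############################################GGGGGGGGGGGGGGGGGGGGGGGGGGGGGGGGGGGGGGGGGGGGGG
114 ###########################################GGGGGGGGGGGGGGGGGGGGGGGGGGGGGGGGGGGGGGGGGGGG###
116 ###########################################GGGGGGGGGGGGGGGGGGGGGGGGGGGGGGGGGGGGGGGGG######
118 ###########################################GGGGGGGGGGGGGGGGGGGGGGGGGGGGGGGGGGGGG##########
120 ##################################################GGGGGGGGGGGGGGGGGGGGGGGGGG####G#########
122 ############################......########################GGGGGGGGGGGG#####G##############
124 ##########################.###.##################################G#####G##################
126 #####################GG############.###############################################GG####G
128 #############...#####GGGGGGGGG#####.######################################################
130 ###########.....#####GGGGGGGGGGGGGGGG############################G########################
132 ###########......####GGGGGGGGGGGGGGGGGGGGGGG#######
[... 6154 characters left out ...]
.#################.##.##..............................................
202 ........#######..######..##....###..########.........................................
204 ........................#########..###..##########...................................
206 ...................................##..#######.......................................
208 ....................................##......................#........................
210 ....................................#................................................
212 ....................................##...............................................
214 ...................................###...............................................
```

Bar columns (~294) are unchanged and only the wires' slope changed, so the bar is caught under the lip. Pressing on.

```bash
P="python3 -c 'from h import *;st()'"
python3 -m pendant '[[[-0.15,0,0.1],0,0],[[-0.15,0,0.12],0,0],[[-0.1,0,0.15],0,0],[[0,0,0],0,0],[[0,0,0],0,0]]' | grep ft;eval $P
python3 -m pendant '[[[-0.1,0,0.2],0,0],[[-0.1,0,0.2],0,0],[[-0.05,0,0.2],0,0],[[0,0,0],0,0],[[0,0,0],0,0]]' | grep ft;eval $P
```

```text
ft_force: [-0.3, 0.1, 1.1]
t 37.12 tip(chest mm) [-90.9  -2.5 161.9] yaw -0.27 F(chest) [0.2 0.2 1.1] gap 0.4 j1,7 [ 0.8  -0.13]
ft_force: [-0.1, -0.9, -0.3]
t 37.75 tip(chest mm) [-96.4  -2.6 147.1] yaw -0.23 F(chest) [-0.8  0.2 -0.3] gap 0.4 j1,7 [ 0.8  -0.12]
```

Run:
```python
from h import *
b=save('side','x2.png');a=save('scene','y2.png')
for f,n,(u0,u1,v0,v1) in(('v',b,(200,300,126,200)),('u',a,(225,310,150,216))):
  m=cv2.imread(f'pics/{f}.png').astype(int);n=n[:,:,::-1].astype(int);D=abs(m-n).sum(2)
  for v in range(v0,v1,2): print(v,''.join('G' if n[v,u].sum()<130 else ('#' if D[v,u]>50 else '.') for u in range(u0,u1)))
def pr(x,z): return proj('scene',T[:3,:3]@np.array([x,-3,z])/1000+T[:3,3]).round(),proj('side',T[:3,:3]@np.array([x,-3,z])/1000+T[:3,3]).round()
for l in (1.6,1.2,.8,.4,.1): e=np.pi-l; print(l,pr(-60+64*np.cos(e),136+64*np.sin(e)))
```

```text
126 ####################################...............#GGGGGGGGGGGGGGGGGGGGGGGGGGGGGGGGGGGGGGGGGGGGG###
128 #############...####################...............#GGGGGGGGGGGGGGGGGGGGGGGGGGGGGGGGGGGGGGGGGGG#####
130 ###########.....####################..............#GGGGGGGGGGGGGGGGGGGGGGGGGGGGGGGGGGGGGGGGGGG######
132 ###########......###################..............#GGGGGGGGGGGGGGGGGGGGGGGGGGGGGGGGGGGGGGG##########
134 ###########......##################..............###GGGGGGGGGGGGGGGGGGGGGGGGGGGGGGGGGGG#############
136 ###########.......#################.#######################GGGGGGGGGGGGGGGGGGGGGGGG#################
138 ..................################.###############################GGGGGGGGGGG#G####G################
140 ...................######################################################G#################GG#######
142 ...................##########GG.##################################################################G#
144 ....................#########GGGGGGGGG##################################G########################.##
146 ...............#....########GGGGGGGGGGGGGGGG##
[... 5289 characters left out ...]
#..............
206 .................##########################.###..####......#####.#...................
208 ................................######.####..##...#..#########........#..............
210 .............................................###.....................#...............
212 .............................................###.....................................
214 .............................................##......................................
1.6 (array([254., 165.]), array([263., 153.]))
1.2 (array([239., 167.]), array([274., 159.]))
0.8 (array([227., 173.]), array([284., 169.]))
0.4 (array([219., 181.]), array([290., 181.]))
0.1 (array([216., 188.]), array([292., 191.]))
```

Side view now shows the handle at ≈(276–298, 186–198), i.e. almost flat and past centre; the bar is unmoved. Press down to confirm.

```bash
P="python3 -c 'from h import *;st()'"
python3 -m pendant '[[[0,0,0.1],0,0],[[0,0,0.1],0,0],[[0,0,0],0,0],[[0,0,0],0,0],[[0,0,0],0,0]]' | grep ft;eval $P
python3 -m pendant '[[[0,0,0.08],0,0],[[0,0,0],0,0],[[0,0,0],0,0],[[0,0,0],0,0],[[0,0,0],0,0]]' | grep ft;eval $P
```

```text
ft_force: [0.7, 0.6, 0.6]
t 38.48 tip(chest mm) [-96.5  -2.6 142. ] yaw -0.24 F(chest) [ 0.5 -0.8  0.6] gap 0.8 j1,7 [ 0.8  -0.13]
ft_force: [-6.5, -0.2, 13.8]
t 39.10 tip(chest mm) [-96.5  -2.8 141.4] yaw -0.24 F(chest) [ 0.6  6.5 13.8] gap 0.8 j1,7 [ 0.8  -0.13]
```

```bash
P="python3 -c 'from h import *;st()'"
python3 -m pendant '[[[0,0,-0.4],0,0],[[0,0,-1],0,0],[[0,0,-1],0,0],[[0,0,-1],0,0],[[0,0,-1],0,0]]' | grep ft
python3 -m pendant '[[[-1,0,-1],0,0],[[-1,0,-1],0,0],[[-1,0,0],0,0],[[-1,0,0],0,0],[[0,0,0],0,0]]' | grep ft;eval $P
python3 - <<'E'
from h import *
b=save('side','z1.png');a=save('scene','z2.png')
for n,(u0,u1,v0,v1) in((b,(215,305,160,205)),(a,(210,305,160,216))):
  g=n.sum(2)/3; r=n[:,:,2].astype(int)-n[:,:,0]
  for v in range(v0,v1,2): print(v,''.join('b' if r[v,u]>35 else ' .:-=+*#%@'[::-1][int(min(g[v,u],239)//24)] for u in range(u0,u1)))
E
```

```text
ft_force: [0.1, 0.0, -0.2]
ft_force: [-0.1, 1.1, -0.2]
t 40.35 tip(chest mm) [-199.4   -1.3  298.4] yaw -0.44 F(chest) [ 1.1 -0.  -0.2] gap 0.4 j1,7 [0.89 0.09]
160 ......:----------.....::-==:::..............:-=+bbbbbbbbbbbbbbbbb+++***=====-=****++++++++
162 ..:--------------:..........:--==:::..............:==+bbbbbbbbbbbbbbbbbb+===+#****++++===+
164 ----------------:.................:--==:::..............:-=+bbbbbbbbbbbbb***##*****++++=++
166 -------------:..........................:---=:::..............:==+bbbbbbbbb*#=+==:::----::
168 -----------...................................:---:::..:-:........:+bbbbbbb-:--------=====
170 -------............................................::-:........:+bbbbbbbbb:---------======
172 --:...........................:......:.....................::+bbbbbbbbbbbb----------======
174 ........................:::::..::==--:::................:-+bbbbbbbbbbbbbbb++-------======+
176 ....................:::::------:....::-===--:::::.::::-+bbbbbbbbbbbbbbbbbb+++++++=-:::::::
178 ................:-::::-------...............:--==-:-::=---bbbbbbbbbbbbbbbb++++++
[... 3345 characters left out ...]

202 bbbbbbbbbbbbbbbbbbbbbbbbbbbbbb+=++*++===++******+=========+**+=--====================----------
204 bbbbbbbbbbbbbbbbbbbbbbbbbbbbbb+===========================+**+===---------=---=======----------
206 bbbbbbbbbbbbbbbbbbbbbbbbbbbbbb+=++++++++++++++++++++++++++++++========================---------
208 bbbbbbbbbbbbbbbbbbbbbbbbbbbbbb++=+====+++++++++++++++++++++**+============++=+++++++==---------
210 bbbbbbbbbbbbbbbbbbbbbbbbbbbbbbbbbbbbbbbbbbbbbbbbbbbbbbbbbb*##+=-----------------====-----------
212 bbbbbbbbbbbbbbbbbbbbbbbbbbbbbbbbbbbbbbbbbbbbbbbbbbbbbbbbbbb##+==-------------------------------
214 bbbbbbbbbbbbbbbbb*+++++++++++++*bbbbbbbbbbbbbbbbbbbbbbbbbbb##*=--------------------------------
```

```bash
python3 -c "
from rig import robot
print(robot.finish_job())"
```

```text
the job is handed in; nothing more can be done
None
```

The chest is closed and handed in: the lid is against the seal, the loop is hooked under the keeper's lip and the lever lies flat past centre, judging by the last camera frames and the firm stop felt under the lever; the hand-in returned no verdict.

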